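# Calibrate the touch-strip controller

### The job

Calibrate the touch-strip controller on the table: press its white button, then set the closed fingertips on the strip's blue end pad, run them lightly along the whole strip to the red end pad without lifting off on the way, lift off there, and press the white button again to store it. Only touch: do not press hard on the strip, do not shift or lift the controller, and leave the jar, mug, screwdriver and recorder where they are.

Things in the scene. Friction and masses are not known exactly. Their poses are not given: they have to be found in the camera images.
- touchboard: Controller: flat aluminium case, 110 mm (x) by 524 mm (y), wooden end cheeks 44 mm high, loose on rubber feet, 1.6 kg. Origin: centre of its underside, z up. Case top 34 mm above the table. The dark strip, 44 mm wide, runs along x = 0 from y = +125 (blue end) to -215 mm (red end), its top 42 mm above the table, a row of marks 15 mm apart on both sides. Button at x = 0, y = +195 mm.
- strip (a joint): How far the strip, a stiff bar on springs, is pressed, m: 0 at rest, 0.005 at its stop. It sinks from 0.8 N, plus 0.8 N per mm; registers touch from 0.0005; 2 to 3 mm deep is a good light touch, over 12 N too hard. Between the end pads, fingertips that come off it or pass less than 15 mm above the strip or its marks without touching count as lifted off.
- cal (a joint): How far the white button is pressed, in m: 0 at rest, 0.005 fully down (4 N); it registers from 0.0035 and springs back when let go.
- strip_low (a point): Centre of the blue end pad of the strip, on its top surface at rest. The pad is 40 mm long and 44 mm wide. Axes as the controller's.
- strip_high (a point): Centre of the red end pad of the strip, 300 mm from the blue one towards the controller's -y, on the top surface at rest. The pad is 40 mm long and 44 mm wide. Axes as the controller's.
- cal_top (a point): Centre of the top of the white button: 26 mm across, in a black collar 42 mm across; the top is 55 mm above the table and 9 mm above the collar; it moves down with the button.
- paint_jar: Jar of paint with a red cap, 60 mm across, 75 mm tall, standing on the far side of the controller. Origin: centre of its underside. To be left alone.
- mug: Blue mug, 76 mm across with a handle, 85 mm tall, standing on the far side of the controller. Origin: centre of its underside. To be left alone.
- screwdriver: Screwdriver with an orange handle, 180 mm long, lying on the near side of the controller. Origin: on the table below its middle; x along it. To be left alone.
- recorder: Black handheld sound recorder, 62 x 126 x 22 mm, lying on the near side of the controller. Origin: centre of its underside. To be left alone.

How it is judged (in metres and radians):
On the way, in this order (a step that is already met when the one before it is completed fails the run):
1. the white button is pressed (value of joint cal above 0.0035 m), for 0.05 s.
2. the fingertips press the strip lightly on the blue end pad (value of joint strip above 0.0005 m and contact force between the fingers and touchboard above 0.2 N and x of the grasp point in the frame of touchboard between -0.024 and 0.024 m and y of the grasp point in the frame of touchboard between 0.085 and 0.127 m), for 0.1 s.
3. they have traced a quarter of the strip (value of joint strip above 0.0005 m and contact force between the fingers and touchboard above 0.2 N and x of the grasp point in the frame of touchboard between -0.024 and 0.024 m and y of the grasp point in the frame of touchboard between 0.01 and 0.045 m), for 0.05 s.
4. they have traced half of the strip (value of joint strip above 0.0005 m and contact force between the fingers and touchboard above 0.2 N and x of the grasp point in the frame of touchboard between -0.024 and 0.024 m and y of the grasp point in the frame of touchboard between -0.065 and -0.025 m), for 0.05 s.
5. they have traced three quarters of the strip (value of joint strip above 0.0005 m and contact force between the fingers and touchboard above 0.2 N and x of the grasp point in the frame of touchboard between -0.024 and 0.024 m and y of the grasp point in the frame of touchboard between -0.14 and -0.1 m), for 0.05 s.
6. they reach the red end pad, still pressing the strip (value of joint strip above 0.0005 m and contact force between the fingers and touchboard above 0.2 N and x of the grasp point in the frame of touchboard between -0.024 and 0.024 m and y of the grasp point in the frame of touchboard between -0.217 and -0.175 m), for 0.1 s.
7. off the strip, the white button is pressed again (value of joint cal above 0.0035 m and value of joint strip below 0.0004 m), for 0.05 s.
At the end, for the whole second after the job is handed in: The strip was traced in one touch between two presses of the button; strip and button are up again, the controller stands flat within 12 mm of where it was, and the jar, mug, screwdriver and recorder are within 15 mm of where they were (value of joint strip below 0.0004 m and value of joint cal below 0.001 m and distance of touchboard from where it was at the start of the episode below 0.012 m and linear speed of touchboard below 0.01 m/s and angle between touchboard's own z axis and vertical below 0.03 rad and distance of each of paint_jar, mug, screwdriver, recorder from where it was at the start of the episode below 0.015 m).
It fails at once if the fingertips come off the strip between the end pads (low over it or beside it, strip not pressed) (value of joint strip below 0.0003 m and y of the grasp point in the frame of touchboard between -0.165 and 0.075 m and x of the grasp point in the frame of touchboard between -0.05 and 0.05 m and z of the grasp point in the frame of touchboard below 0.074 m).
It fails at once if the strip is pressed hard (more than 12 N) (value of joint strip above 0.0005 m and contact force between the fingers and touchboard above 12 N).
It fails at once if the controller is shifted or lifted by more than 12 mm (distance of touchboard from where it was at the start of the episode above 0.012 m).
It fails at once if the jar, mug, screwdriver or recorder is moved or lifted by more than 15 mm (distance of any of paint_jar, mug, screwdriver, recorder from where it was at the start of the episode above 0.015 m).
It also fails if it takes over 64 s, if anything falls off the work surface, if the arm or the gripper's body presses on something with over 40 N, if the wrist force passes 120 N, or if a joint passes its speed limit or range.

### The arm

A 6-joint arm with a two-finger parallel gripper is mounted at the origin on the work surface. World frame = base frame: x ahead of the robot, y to its left, z up, the work surface at z = 0. Lengths are in m, angles in degrees, forces in N, time in s.
With the tool pointing down it reaches from about 0.4 to 0.825 m from the base axis. Payload 7 kg.
Tool frame: the origin (TCP) lies between the finger pads; the fingertips stand 22 mm ahead of it and the grasp point (between the pads) lies 3 mm ahead of it; z points along the fingers, y is the line along which they close (so a half turn about z gives the same grasp; the last joint's range is limited). The gripper opens to 88 mm and grips with 3 to 60 N. Pads are 19 mm wide; open, the fingers measure 130 mm over their backs; the gripper's body (78 mm by 193 mm) begins 47 mm behind the grasp point.
Start: joints at [86.637, 20.546, 0.682, 0, -70.136, -16.507], TCP at [0.229, 0.635, 0.249] pointing down, gripper open.
Joint ranges: [-176.03, 176.03], [-82.01, 121.73], [-58.28, 71.71], [-173.87, 95.51], [-174.79, -0.11], [-173.66, 173.66]. Speed limits (degrees/s): [136.94, 136.94, 172.46, 180, 180, 180].

### API

Orientations are given as [roll, pitch, yaw] about the fixed x, y, z axes, in that order (R = Rz(yaw) Ry(pitch) Rx(roll)).
In Python, from plant import ctrl gives the robot as it stands.
- The arm moves only by the tool apply_moves, never from a script. Its argument "targets" is a list of rows, each an object with "travel": the shift along the tool's x, y, z in mm, a list of three; "roll": the turn about the tool's z in degrees; "jaw": the finger opening in mm, from 0 to 87.6. In form: [{"travel": [tx, ty, tz], "roll": roll, "jaw": jaw}, ...]. A call has 1 to 10 rows; each row shifts and turns the commanded pose from where the row before left it, along the tool's axes as they then stand; what a row does not reach is not made up. A row lasts 1/10 s, in which the tool goes at most 50 mm and 8.59 degrees, less where a joint would pass 70% of its speed; a pose out of reach is approached as far as the arm can. A call with a gripper value outside its range is refused whole. The fingers move at their own pace and stop on an object; the grip force is fixed at half the most. Time passes only in rows, so rows that do not move let the fingers close. It gives the time, the measured TCP pose, the force, the opening and the grip force at its end, in the units of the state.
- ctrl.get_obs(): the state, without advancing time (a new reading comes with each control period).
- ctrl.snapshot(name): name is "side" or "top" or "wrist"; returns the picture (420x560x3 uint8, red, green, blue); there is no depth.
- ctrl.calibration(name): a dict with "K" (3x3 intrinsics, pixels), "dist_coeffs" ([k1, k2, p1, p2, k3] as OpenCV has them; the pictures are not rectified), "extrinsics" (4x4, takes a point from camera to world coordinates); the wrist camera has in their place "hand_eye" (4x4, takes a point from camera to tool coordinates, whose origin is the TCP and whose axes are the flange's). Camera axes: x right, y down, z forward; pixel columns grow to the right and rows downward; lengths in m; the calibration is good to about 2 mm. A picture is of the moment at which its call begins: read the wrist's pose just before it. calibration takes no time and is no camera call.
- ctrl.close_job(): hands the job in; it is judged then, once.
The state is a dict: "clock": time; "joint_pos": joint angles; "qvel": joint speeds; "tau": joint torques, N m; "tool_pos": TCP position; "orientation": TCP orientation; "force": force on the tool from outside, world axes, zero at the start; "moment": the same for the moment, N m; "opening": finger opening in m; "gripper_force": force on a finger pad.
Only numpy, scipy, OpenCV 4.12 (cv2) and the standard library are available. Lean on these libraries where they do the work, as an engineer would, in place of code of your own. Each camera call takes 0.05 s, during which the arm holds its last target. There are 200 camera calls.

## Working session

There is one attempt and no reset: what is moved stays moved. The work goes in short steps, Python scripts to look and compute and a tool call to move; the robot and the scene stay as the last step left them, time stands still between calls to the robot, and variables do not carry over. Pictures are saved under pics/ and viewed, at most 10 in all, crops included, and the job is handed in when it is done.

Besides the shell and the picture viewer there is one more tool, called after ">>>" as name(argument=value, ...), one argument or row to a line, values as JSON. apply_moves: Moves the arm, as the interface text tells. Its arguments: {"type":"object","properties":{"targets":{"type":"array","items":{"type":"object","properties":{"travel":{"type":"array","items":{"type":"number"}},"roll":{"type":"number"},"jaw":{"type":"number"}}}}},"required":["targets"]}

```bash
mkdir -p pics
cat > h.py <<'E'
import numpy as np, cv2
from plant import ctrl
from scipy.spatial.transform import Rotation as R
def snap(n,f):
    im=ctrl.snapshot(n); cv2.imwrite(f'pics/{f}.png',im[:,:,::-1]); return im
def ray(n,uv,z,T=None):
    c=ctrl.calibration(n); E=c['extrinsics'] if T is None else T
    E=np.array(E); p=cv2.undistortPoints(np.array(uv,float).reshape(-1,1,2),np.array(c['K']),np.array(c['dist_coeffs'])).reshape(-1,2)
    d=np.c_[p,np.ones(len(p))]@E[:3,:3].T; o=E[:3,3]
    return o+d*((z-o[2])/d[:,2])[:,None]
E
python3 - <<'E'
from h import *
o=ctrl.get_obs(); print(o)
snap('top','top0'); snap('side','side0')
E
```

```text
{'clock': 0.0, 'joint_pos': array([ 8.66392338e+01,  2.05898060e+01,  6.34410177e-01, -1.95330978e-02,
       -7.01356090e+01, -1.65058635e+01]), 'qvel': array([ 0.11583553, -0.10800371,  0.04555378, -0.01571394, -0.05258648,
       -0.03224295]), 'tau': array([ 4.28449739e-04, -5.82712626e+01,  2.93059981e+01,  6.99729100e+00,
        7.09085565e-03, -1.57884360e-04]), 'tool_pos': array([0.22927016, 0.63439529, 0.24764772]), 'orientation': array([ 1.79907528e+02, -8.25231508e-03, -1.98732748e+01]), 'force': array([ 0.11507796,  1.13165833, -0.01907644]), 'moment': array([-0.00689864,  0.01715466, -0.00360664]), 'gripper_force': 0.0, 'opening': 0.08796991274498481}
```

View pics/top0.png

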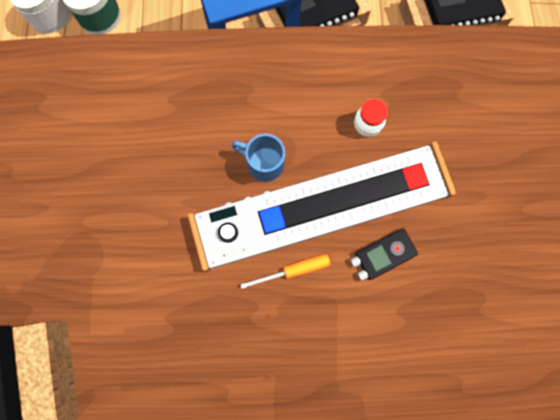

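View pics/side0.png

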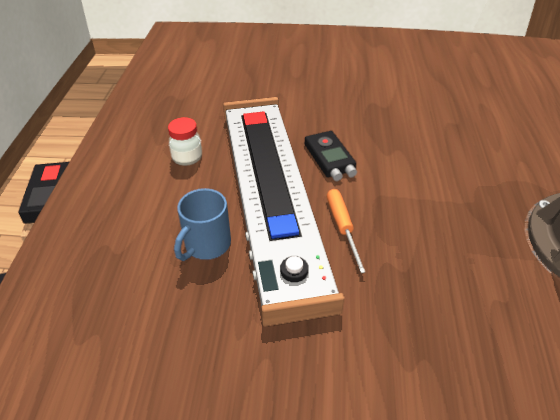

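The top view shows the blue pad at about (271,219), the red pad at (416,177) and the button at (228,232). The mug (265,157) and jar (371,117) are beyond the controller, with the screwdriver and recorder on the near side. The side view shows blue (284,226), red (256,118) and the button (294,265).

```bash
cat > m.py <<'E'
from h import *
def cen(im,lo,hi,box,mn=40):
    h=cv2.cvtColor(im,cv2.COLOR_RGB2HSV); m=cv2.inRange(h,lo,hi); k=np.zeros_like(m); x0,y0,x1,y1=box; k[y0:y1,x0:x1]=m[y0:y1,x0:x1]
    c=max(cv2.findContours(k,cv2.RETR_EXTERNAL,cv2.CHAIN_APPROX_NONE)[0],key=cv2.contourArea)
    r=cv2.minAreaRect(c); return np.array(r[0]),cv2.contourArea(c)
E
python3 - <<'E'
from m import *
B=((105,150,60),(130,255,255)); Rd=((0,200,90),(6,255,255)); W=((0,0,190),(180,60,255))
for n,bb,rb,wb in (('top',(250,200,295,240),(395,160,435,195),(219,223,237,241)),('side',(260,205,310,245),(235,108,275,126),(284,252,306,272))):
    im=cv2.imread(f'pics/{n}0.png')[:,:,::-1].copy()
    for nm,c,b,z in (('blue',B,bb,.042),('red',Rd,rb,.042),('btn',W,wb,.055)):
        p,a=cen(im,*c,b); print(n,nm,p.round(1),a,ray(n,[p],z).round(4))
    print(np.array(ctrl.calibration(n)['extrinsics'])[:3,3])
E
```

```text
top blue [272.2 219.2] 485.0 [[0.5294 0.032  0.042 ]]
top red [414.9 176.6] 120.0 [[ 0.6075 -0.2557  0.042 ]]
top btn [227.  231.5] 141.5 [[0.5058 0.1192 0.055 ]]
[0.37221076 0.03300488 1.00679451]
side blue [282.6 225.7] 574.5 [[0.5305 0.0385 0.042 ]]
side red [245. 124.] 0.0 [[ 0.6257 -0.2299  0.042 ]]
side btn [294.5 261.5] 296.0 [[0.5069 0.12   0.055 ]]
[0.48649557 0.58524579 0.62106778]
```

Run:
```python
from m import *
for n,rb,bb in (('top',(395,160,435,195),(255,203,290,236)),('side',(235,108,275,128),(260,205,310,245))):
    im=cv2.imread(f'pics/{n}0.png')[:,:,::-1].copy().astype(int)
    r,g,b=im[...,0],im[...,1],im[...,2]
    for nm,M,bx in (('red',(r>130)&(g<70)&(b<70),rb),('blue',(b>110)&(r<80)&(g<110),bb)):
        x0,y0,x1,y1=bx; k=np.zeros(M.shape,np.uint8); k[y0:y1,x0:x1]=M[y0:y1,x0:x1]
        c=max(cv2.findContours(k,cv2.RETR_EXTERNAL,cv2.CHAIN_APPROX_NONE)[0],key=cv2.contourArea)
        q=cv2.boxPoints(cv2.minAreaRect(c)) if n=='top' else cv2.approxPolyDP(cv2.convexHull(c),4,True)[:,0].astype(float)
        P=ray(n,q,.042); print(n,nm,cv2.contourArea(c),P.mean(0).round(4),np.linalg.norm(np.roll(P,-1,0)-P,axis=1).round(4))
```

```text
top red 403.5 [ 0.6076 -0.2554  0.042 ] [0.0416 0.0456 0.0412 0.0453]
top blue 65.5 [0.5291 0.0321 0.042 ] [0.045  0.046  0.0447 0.0459]
side red 0.0 [ 0.6144 -0.2341  0.042 ] [0.]
side blue 58.0 [0.5357 0.0464 0.042 ] [0.0405 0.0439 0.061 ]
```

>>> apply_moves(
  targets=[
    {"travel":[0,0,0],"roll":-7,"jaw":0},
    {"travel":[0,0,0],"roll":-7,"jaw":0},
    {"travel":[0,0,0],"roll":-7,"jaw":0},
    {"travel":[0,0,0],"roll":-7,"jaw":0},
    {"travel":[0,0,0],"roll":-7,"jaw":0},
    {"travel":[0,0,0],"roll":0,"jaw":0},
    {"travel":[0,0,0],"roll":0,"jaw":0},
    {"travel":[0,0,0],"roll":0,"jaw":0},
  ],
)

```text
clock: 0.9
tool_pos: [0.2294, 0.6347, 0.2483]
orientation: [180.0, 0.0, 15.0]
force: [-0.4, -0.4, -0.2]
opening: 0.0289
gripper_force: 0.0
```

```bash
cat >> m.py <<'E'
blue=np.array([.5293,.032]);red=np.array([.6076,-.2555]);ey=(blue-red)/np.linalg.norm(blue-red);ex=np.array([ey[1],-ey[0]])
blue=(blue+red)/2+.15*ey; btn=blue+.09*ey
def rep(o=None):
    o=o or ctrl.get_obs(); p=o['tool_pos'];M=R.from_euler('xyz',o['orientation'],degrees=True).as_matrix()
    print('t',round(o['clock'],2),'board xy',((p[:2]-blue)@ex*1e3).round(1),((p[:2]-blue)@ey*1e3+105).round(1),'tip z',((p+.022*M[:,2])[2]*1e3).round(1),'ori',o['orientation'].round(2),'F',o['force'].round(2),'open',round(o['opening'],4))
    for n,t in (('btn',btn),('blue',blue)):
        print(n,'travel xy mm',((np.r_[t,p[2]]-p)@M*1e3).round(1))
E
python3 -c "
from m import *
print(btn,np.degrees(np.arctan2(ex[1],ex[0])));rep()"
```

```text
[0.50538361 0.11981561] 15.23488118832403
t 0.9 board xy -131.0 764.3 tip z 226.3 ori [1.7998e+02 1.0000e-02 1.4970e+01] F [-0.41 -0.39 -0.22] open 0.0289
btn travel xy mm [1.336e+02 5.687e+02 2.000e-01]
blue travel xy mm [1.340e+02 6.587e+02 2.000e-01]
```

>>> apply_moves(
  targets=[
    {"travel":[11,45,0],"roll":0,"jaw":0},
    {"travel":[11,45,0],"roll":0,"jaw":0},
    {"travel":[11,45,0],"roll":0,"jaw":0},
    {"travel":[11,45,0],"roll":0,"jaw":0},
    {"travel":[11,45,0],"roll":0,"jaw":0},
    {"travel":[11,45,0],"roll":0,"jaw":0},
    {"travel":[11,45,0],"roll":0,"jaw":0},
    {"travel":[11,45,0],"roll":0,"jaw":0},
    {"travel":[11,45,0],"roll":0,"jaw":0},
    {"travel":[11,45,0],"roll":0,"jaw":0},
  ],
)

```text
clock: 1.9
tool_pos: [0.4536, 0.2274, 0.249]
orientation: [-180.0, -0.0, 15.0]
force: [0.7, 1.2, 0.3]
opening: 0.0006
gripper_force: 0.0
```

>>> apply_moves(
  targets=[
    {"travel":[8,40,25],"roll":0,"jaw":0},
    {"travel":[8,40,25],"roll":0,"jaw":0},
    {"travel":[8,39,25],"roll":0,"jaw":0},
    {"travel":[0,0,25],"roll":0,"jaw":0},
    {"travel":[0,0,0],"roll":0,"jaw":0},
    {"travel":[0,0,0],"roll":0,"jaw":0},
    {"travel":[0,0,0],"roll":0,"jaw":0},
    {"travel":[0,0,0],"roll":0,"jaw":0},
  ],
)

```text
clock: 2.7
tool_pos: [0.5078, 0.1217, 0.1501]
orientation: [-180.0, -0.1, 15.2]
force: [0.4, 0.1, -0.5]
opening: 0.0004
gripper_force: 0.0
```

```bash
python3 -c "
from m import *
rep();snap('wrist','w0')
o=ctrl.get_obs();M=np.eye(4);M[:3,:3]=R.from_euler('xyz',o['orientation'],degrees=True).as_matrix();M[:3,3]=o['tool_pos'];print((M@np.array(ctrl.calibration('wrist')['hand_eye'])).tolist())"
```

```text
t 2.7 board xy 2.9 196.2 tip z 128.1 ori [-1.7996e+02 -1.5000e-01  1.5200e+01] F [ 0.38  0.13 -0.48] open 0.0004
btn travel xy mm [-2.9  1.2 -0. ]
blue travel xy mm [-2.8 91.2 -0.1]
[[0.26203203858729424, -0.9225048427260587, -0.28341493591685685, 0.5849684932407502], [-0.9650591746492476, -0.2504817953822649, -0.07693932419374641, 0.14147468683774345], [-1.3382821802535451e-05, 0.2936727521052074, -0.9559060176041643, 0.28627216306889336], [0.0, 0.0, 0.0, 1.0]]
```

View pics/w0.png

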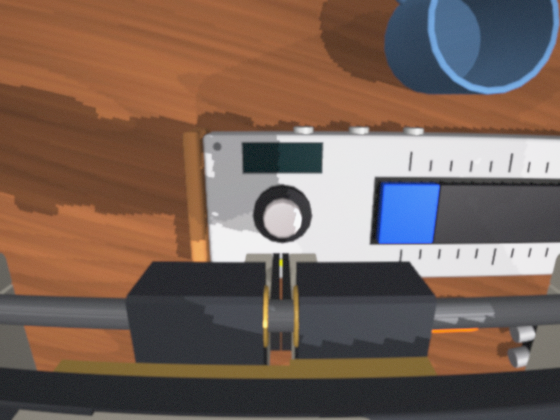

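The wrist view shows the button top at about (283,218) and the blue pad at (408,212), with the closed fingers at bottom centre.

Run:
```python
from m import *
T=[[0.26203203858729424, -0.9225048427260587, -0.28341493591685685, 0.5849684932407502], [-0.9650591746492476, -0.2504817953822649, -0.07693932419374641, 0.14147468683774345], [-1.3382821802535451e-05, 0.2936727521052074, -0.9559060176041643, 0.28627216306889336], [0.0, 0.0, 0.0, 1.0]]
im=cv2.imread('pics/w0.png')[:,:,::-1].copy()
for nm,lo,hi,b,z in (('blue',(105,150,60),(130,255,255),(360,170,450,250),.042),('btn',(0,0,130),(180,90,255),(262,198,303,240),.055)):
    p,a=cen(im,lo,hi,b); q=ray('wrist',[p],z,T)[0,:2]; print(nm,p,a,q,'board',(q-blue)@ex*1e3,(q-blue)@ey*1e3+105)
```

```text
blue [407.5 212.5] 3469.5 [0.53296496 0.03397569] board 4.05532704476084 104.92905062772854
btn [282.5 218. ] 1092.5 [0.51004205 0.1197426 ] board 4.475542633031625 193.7054293921165
```

>>> apply_moves(
  targets=[
    {"travel":[-1,1,20],"roll":0,"jaw":0},
    {"travel":[0,0,20],"roll":0,"jaw":0},
    {"travel":[0,0,20],"roll":0,"jaw":0},
    {"travel":[0,0,8],"roll":0,"jaw":0},
    {"travel":[0,0,0],"roll":0,"jaw":0},
    {"travel":[0,0,0],"roll":0,"jaw":0},
  ],
)

```text
clock: 3.35
tool_pos: [0.5071, 0.1198, 0.0815]
orientation: [-180.0, -0.1, 15.2]
force: [-0.4, 0.4, -0.1]
opening: 0.0007
gripper_force: 0.0
```

>>> apply_moves(
  targets=[
    {"travel":[0,0,2],"roll":0,"jaw":0},
    {"travel":[0,0,2],"roll":0,"jaw":0},
    {"travel":[0,0,2],"roll":0,"jaw":0},
    {"travel":[0,0,0],"roll":0,"jaw":0},
    {"travel":[0,0,0],"roll":0,"jaw":0},
  ],
)

```text
clock: 3.85
tool_pos: [0.5071, 0.1196, 0.0749]
orientation: [-180.0, -0.1, 15.1]
force: [0.2, 1.2, 2.0]
opening: 0.0004
gripper_force: 1.2
```

```bash
python3 -c "
from m import *
rep()"
```

```text
t 3.85 board xy 1.6 194.3 tip z 52.9 ori [-1.7998e+02 -6.0000e-02  1.5140e+01] F [0.24 1.2  1.97] open 0.0004
btn travel xy mm [-1.6 -0.7 -0. ]
blue travel xy mm [-1.4 89.3 -0. ]
```

>>> apply_moves(
  targets=[
    {"travel":[0,0,1],"roll":0,"jaw":0},
    {"travel":[0,0,1],"roll":0,"jaw":0},
    {"travel":[0,0,0.5],"roll":0,"jaw":0},
    {"travel":[0,0,0],"roll":0,"jaw":0},
    {"travel":[0,0,0],"roll":0,"jaw":0},
  ],
)

```text
clock: 4.35
tool_pos: [0.5071, 0.1196, 0.0723]
orientation: [-180.0, -0.1, 15.1]
force: [0.5, 2.0, 3.9]
opening: 0.0
gripper_force: 2.1
```

>>> apply_moves(
  targets=[
    {"travel":[0,0,0.7],"roll":0,"jaw":0},
    {"travel":[0,0,0],"roll":0,"jaw":0},
    {"travel":[0,0,0],"roll":0,"jaw":0},
  ],
)

```text
clock: 4.65
tool_pos: [0.5071, 0.1195, 0.0721]
orientation: [-180.0, -0.1, 15.2]
force: [-0.8, 2.4, 10.4]
opening: 0.0005
gripper_force: 5.2
```

```bash
python3 -c "
from m import *
rep();snap('side','s1')
im=cv2.imread('pics/s1.png');cv2.imwrite('pics/s1c.png',cv2.resize(im[160:340,190:390],None,fx=3,fy=3))"
```

```text
t 4.65 board xy 1.6 194.3 tip z 50.1 ori [-1.7999e+02 -7.0000e-02  1.5150e+01] F [-0.78  2.38 10.4 ] open 0.0005
btn travel xy mm [-1.6 -0.7 -0. ]
blue travel xy mm [-1.5 89.3 -0. ]
```

View pics/s1c.png

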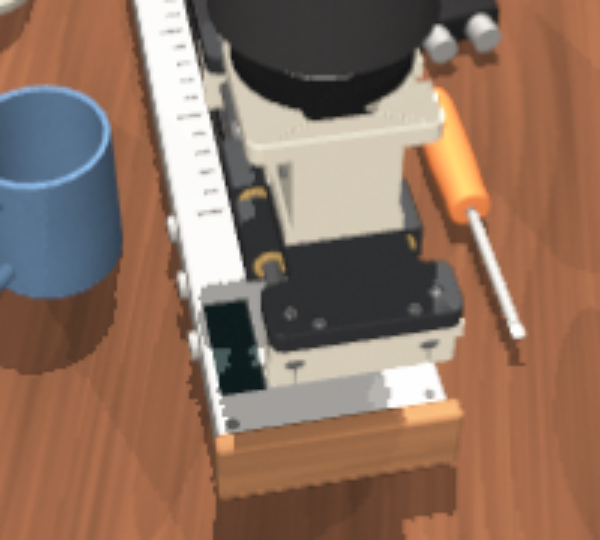

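The gripper hides the button, but 10 N at a tip height of 50.1 mm means it is fully down. The controller still looks in place. Next is the blue pad.

>>> apply_moves(
  targets=[
    {"travel":[0,0,-10],"roll":0,"jaw":0},
    {"travel":[0,0,-15],"roll":0,"jaw":0},
    {"travel":[0,30,0],"roll":0,"jaw":0},
    {"travel":[0,30,0],"roll":0,"jaw":0},
    {"travel":[0,28,0],"roll":0,"jaw":0},
    {"travel":[0,0,15],"roll":0,"jaw":0},
    {"travel":[0,0,14],"roll":0,"jaw":0},
    {"travel":[0,0,0],"roll":0,"jaw":0},
    {"travel":[0,0,0],"roll":0,"jaw":0},
  ],
)

```text
clock: 5.6
tool_pos: [0.5288, 0.0339, 0.0672]
orientation: [180.0, 0.1, 15.1]
force: [-0.2, -0.2, 1.1]
opening: 0.0001
gripper_force: 0.0
```

```bash
python3 -c "
from m import *
rep()"
```

```text
t 5.6 board xy 0.0 105.9 tip z 45.2 ori [1.7998e+02 1.2000e-01 1.5120e+01] F [-0.17 -0.23  1.11] open 0.0001
btn travel xy mm [ -0.2 -89.1  -0. ]
blue travel xy mm [-0.   0.9  0. ]
```

>>> apply_moves(
  targets=[
    {"travel":[1,0,2],"roll":0,"jaw":0},
    {"travel":[0,0,1],"roll":0,"jaw":0},
    {"travel":[0,0,1],"roll":0,"jaw":0},
    {"travel":[0,0,1],"roll":0,"jaw":0},
    {"travel":[0,0,0],"roll":0,"jaw":0},
    {"travel":[0,0,0],"roll":0,"jaw":0},
    {"travel":[0,0,0],"roll":0,"jaw":0},
  ],
)

```text
clock: 6.3
tool_pos: [0.5308, 0.0348, 0.0626]
orientation: [-180.0, -0.0, 15.1]
force: [0.3, 1.6, 2.2]
opening: 0.0005
gripper_force: 1.1
```

```bash
python3 -c "
from m import *
rep()"
```

```text
t 6.3 board xy 2.1 106.3 tip z 40.6 ori [-1.7999e+02 -4.0000e-02  1.5140e+01] F [0.34 1.61 2.18] open 0.0005
btn travel xy mm [ -2.3 -88.7   0. ]
blue travel xy mm [-2.1  1.3 -0. ]
```

>>> apply_moves(
  targets=[
    {"travel":[0,0,0.6],"roll":0,"jaw":0},
    {"travel":[0,0,0.5],"roll":0,"jaw":0},
    {"travel":[0,0,0],"roll":0,"jaw":0},
    {"travel":[0,0,0],"roll":0,"jaw":0},
    {"travel":[0,2,0],"roll":0,"jaw":0},
    {"travel":[0,3,0],"roll":0,"jaw":0},
    {"travel":[0,5,0],"roll":0,"jaw":0},
    {"travel":[0,5,0],"roll":0,"jaw":0},
    {"travel":[0,5,0],"roll":0,"jaw":0},
  ],
)

```text
clock: 7.2
tool_pos: [0.5358, 0.0147, 0.0612]
orientation: [180.0, 0.0, 15.1]
force: [0.2, 3.0, 3.7]
opening: 0.0004
gripper_force: 1.6
```

```bash
python3 -c "
from m import *
rep()"
```

```text
t 7.2 board xy 1.7 85.6 tip z 39.2 ori [1.800e+02 1.000e-02 1.512e+01] F [0.22 2.95 3.66] open 0.0004
btn travel xy mm [  -1.9 -109.4   -0. ]
blue travel xy mm [ -1.7 -19.4   0. ]
```

>>> apply_moves(
  targets=[
    {"travel":[0,5,0],"roll":0,"jaw":0},
    {"travel":[0,5,0],"roll":0,"jaw":0},
    {"travel":[0,5,0],"roll":0,"jaw":0},
    {"travel":[0,5,0],"roll":0,"jaw":0},
    {"travel":[0,5,0],"roll":0,"jaw":0},
    {"travel":[0,5,0],"roll":0,"jaw":0},
    {"travel":[0,5,0],"roll":0,"jaw":0},
    {"travel":[0,5,0],"roll":0,"jaw":0},
  ],
)

```text
clock: 8.0
tool_pos: [0.5463, -0.0238, 0.0612]
orientation: [180.0, 0.0, 15.1]
force: [0.5, 2.3, 3.3]
opening: 0.0004
gripper_force: 1.6
```

```bash
python3 -c "
from m import *
rep()"
```

```text
t 8.0 board xy 1.7 45.7 tip z 39.2 ori [1.800e+02 1.000e-02 1.513e+01] F [0.47 2.26 3.27] open 0.0004
btn travel xy mm [  -2.  -149.3   -0. ]
blue travel xy mm [ -1.8 -59.3  -0. ]
```

>>> apply_moves(
  targets=[
    {"travel":[0,5,0],"roll":0,"jaw":0},
    {"travel":[0,5,0],"roll":0,"jaw":0},
    {"travel":[0,5,0],"roll":0,"jaw":0},
    {"travel":[0,5,0],"roll":0,"jaw":0},
    {"travel":[0,5,0],"roll":0,"jaw":0},
    {"travel":[0,5,0],"roll":0,"jaw":0},
    {"travel":[0,5,0],"roll":0,"jaw":0},
    {"travel":[0,5,0],"roll":0,"jaw":0},
    {"travel":[0,5,0],"roll":0,"jaw":0},
    {"travel":[0,5,0],"roll":0,"jaw":0},
  ],
)

```text
clock: 9.0
tool_pos: [0.5593, -0.072, 0.0612]
orientation: [180.0, 0.0, 15.1]
force: [-1.6, 2.0, 3.4]
opening: 0.0004
gripper_force: 1.7
```

```bash
python3 -c "
from m import *
rep()"
```

```text
t 9.0 board xy 1.6 -4.3 tip z 39.2 ori [1.800e+02 1.000e-02 1.513e+01] F [-1.6   1.98  3.42] open 0.0004
btn travel xy mm [  -2.  -199.3   -0. ]
blue travel xy mm [  -1.8 -109.3   -0. ]
```

>>> apply_moves(
  targets=[
    {"travel":[0,5,0],"roll":0,"jaw":0},
    {"travel":[0,5,0],"roll":0,"jaw":0},
    {"travel":[0,5,0],"roll":0,"jaw":0},
    {"travel":[0,5,0],"roll":0,"jaw":0},
    {"travel":[0,5,0],"roll":0,"jaw":0},
    {"travel":[0,5,0],"roll":0,"jaw":0},
    {"travel":[0,5,0],"roll":0,"jaw":0},
    {"travel":[0,5,0],"roll":0,"jaw":0},
    {"travel":[0,5,0],"roll":0,"jaw":0},
    {"travel":[0,5,0],"roll":0,"jaw":0},
  ],
)

```text
clock: 10.0
tool_pos: [0.5724, -0.1203, 0.0612]
orientation: [-180.0, 0.0, 15.1]
force: [0.0, 2.7, 3.4]
opening: 0.0004
gripper_force: 1.7
```

```bash
python3 -c "
from m import *
rep()"
```

```text
t 10.0 board xy 1.5 -54.3 tip z 39.2 ori [-180.      0.     15.13] F [0.04 2.74 3.36] open 0.0004
btn travel xy mm [  -2.  -249.3    0. ]
blue travel xy mm [  -1.8 -159.3    0. ]
```

>>> apply_moves(
  targets=[
    {"travel":[0,5,0],"roll":0,"jaw":0},
    {"travel":[0,5,0],"roll":0,"jaw":0},
    {"travel":[0,5,0],"roll":0,"jaw":0},
    {"travel":[0,5,0],"roll":0,"jaw":0},
    {"travel":[0,5,0],"roll":0,"jaw":0},
    {"travel":[0,5,0],"roll":0,"jaw":0},
    {"travel":[0,5,0],"roll":0,"jaw":0},
    {"travel":[0,5,0],"roll":0,"jaw":0},
    {"travel":[0,5,0],"roll":0,"jaw":0},
    {"travel":[0,5,0],"roll":0,"jaw":0},
  ],
)

```text
clock: 11.0
tool_pos: [0.5854, -0.1685, 0.0612]
orientation: [-180.0, 0.0, 15.1]
force: [-0.7, 2.5, 3.5]
opening: 0.0004
gripper_force: 1.7
```

```bash
python3 -c "
from m import *
rep()"
```

```text
t 11.0 board xy 1.4 -104.3 tip z 39.2 ori [-1.800e+02  1.000e-02  1.513e+01] F [-0.74  2.48  3.53] open 0.0004
btn travel xy mm [  -2.  -299.2    0. ]
blue travel xy mm [  -1.8 -209.2    0. ]
```

>>> apply_moves(
  targets=[
    {"travel":[0,5,0],"roll":0,"jaw":0},
    {"travel":[0,5,0],"roll":0,"jaw":0},
    {"travel":[0,5,0],"roll":0,"jaw":0},
    {"travel":[0,5,0],"roll":0,"jaw":0},
    {"travel":[0,5,0],"roll":0,"jaw":0},
    {"travel":[0,5,0],"roll":0,"jaw":0},
    {"travel":[0,5,0],"roll":0,"jaw":0},
    {"travel":[0,5,0],"roll":0,"jaw":0},
    {"travel":[0,5,0],"roll":0,"jaw":0},
    {"travel":[0,5,0],"roll":0,"jaw":0},
  ],
)

```text
clock: 12.0
tool_pos: [0.5985, -0.2168, 0.0613]
orientation: [-180.0, 0.0, 15.1]
force: [-0.9, 2.6, 2.8]
opening: 0.0003
gripper_force: 1.7
```

>>> apply_moves(
  targets=[
    {"travel":[0,5,0],"roll":0,"jaw":0},
    {"travel":[0,5,0],"roll":0,"jaw":0},
    {"travel":[0,5,0],"roll":0,"jaw":0},
    {"travel":[0,5,0],"roll":0,"jaw":0},
    {"travel":[0,5,0],"roll":0,"jaw":0},
    {"travel":[0,5,0],"roll":0,"jaw":0},
    {"travel":[0,5,0],"roll":0,"jaw":0},
    {"travel":[0,5,0],"roll":0,"jaw":0},
    {"travel":[0,2,0],"roll":0,"jaw":0},
    {"travel":[0,0,0],"roll":0,"jaw":0},
  ],
)

```text
clock: 13.0
tool_pos: [0.6095, -0.2576, 0.0613]
orientation: [180.0, -0.0, 15.1]
force: [-0.8, 0.2, 2.7]
opening: 0.0004
gripper_force: 1.6
```

```bash
python3 -c "
from m import *
rep();snap('top','t2');snap('side','s2')
a=cv2.imread('pics/t2.png')[130:290,180:470];b=cv2.imread('pics/s2.png')[60:330,190:390]
cv2.imwrite('pics/c2.png',np.hstack([cv2.resize(a,(490,270)),b]))"
```

```text
t 13.0 board xy 1.3 -196.5 tip z 39.3 ori [ 1.7997e+02 -1.0000e-02  1.5120e+01] F [-0.81  0.2   2.72] open 0.0004
btn travel xy mm [-2.100e+00 -3.915e+02 -2.000e-01]
blue travel xy mm [-1.900e+00 -3.015e+02 -2.000e-01]
```

View pics/c2.png

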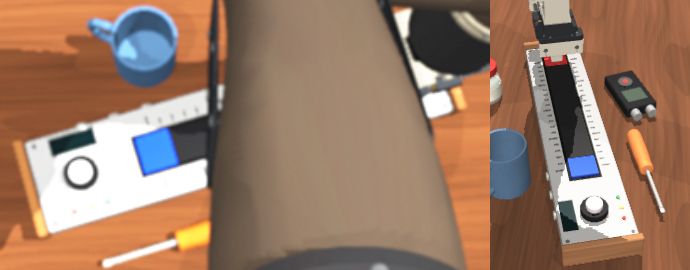

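The side view shows the fingertips on the red pad, and the controller and other objects look unmoved. I'll lift off, remeasure the button, and go back to it.

>>> apply_moves(
  targets=[
    {"travel":[0,0,-10],"roll":0,"jaw":0},
    {"travel":[0,0,-25],"roll":0,"jaw":0},
    {"travel":[0,0,-30],"roll":0,"jaw":0},
    {"travel":[0,-40,0],"roll":0,"jaw":0},
    {"travel":[0,-45,0],"roll":0,"jaw":0},
    {"travel":[0,-45,0],"roll":0,"jaw":0},
    {"travel":[0,-45,0],"roll":0,"jaw":0},
    {"travel":[0,-45,0],"roll":0,"jaw":0},
    {"travel":[0,-45,0],"roll":0,"jaw":0},
    {"travel":[0,-45,0],"roll":0,"jaw":0},
  ],
)

```text
clock: 14.1
tool_pos: [0.5275, 0.044, 0.1268]
orientation: [-180.0, -0.0, 15.1]
force: [1.6, 1.1, -0.0]
opening: 0.0005
gripper_force: 0.0
```

>>> apply_moves(
  targets=[
    {"travel":[0,-40,0],"roll":0,"jaw":0},
    {"travel":[0,-41,0],"roll":0,"jaw":0},
    {"travel":[0,0,20],"roll":0,"jaw":0},
    {"travel":[0,0,20],"roll":0,"jaw":0},
    {"travel":[0,0,0],"roll":0,"jaw":0},
    {"travel":[0,0,0],"roll":0,"jaw":0},
    {"travel":[0,0,0],"roll":0,"jaw":0},
  ],
)

```text
clock: 14.8
tool_pos: [0.5079, 0.1205, 0.0873]
orientation: [-180.0, -0.1, 15.1]
force: [0.2, 0.5, 0.2]
opening: 0.0001
gripper_force: 0.0
```

```bash
python3 -c "
from m import *
rep()
im=cv2.imread('pics/t2.png')[:,:,::-1].copy();p,a=cen(im,(0,0,190),(180,60,255),(219,223,237,241));print(p,a,ray('top',[p],.055))"
```

```text
t 14.8 board xy 2.6 195.0 tip z 65.3 ori [-1.7999e+02 -7.0000e-02  1.5120e+01] F [0.16 0.51 0.19] open 0.0001
btn travel xy mm [-2.6  0.  -0. ]
blue travel xy mm [-2.4 90.  -0. ]
[227. 231.] 155.0 [[0.50678226 0.11920283 0.055     ]]
```

The button has not moved. Tip height is 65.3 mm, so I'll press down to about 49.8.

>>> apply_moves(
  targets=[
    {"travel":[-1,0,8],"roll":0,"jaw":0},
    {"travel":[0,0,3],"roll":0,"jaw":0},
    {"travel":[0,0,2],"roll":0,"jaw":0},
    {"travel":[0,0,1],"roll":0,"jaw":0},
    {"travel":[0,0,0.6],"roll":0,"jaw":0},
    {"travel":[0,0,0],"roll":0,"jaw":0},
    {"travel":[0,0,0],"roll":0,"jaw":0},
  ],
)

```text
clock: 15.5
tool_pos: [0.5066, 0.1202, 0.0722]
orientation: [180.0, -0.0, 15.1]
force: [-1.0, -1.5, 7.4]
opening: 0.0004
gripper_force: 3.5
```

Fully pressed again (7.4 N at the stop). Now I'll release it.

>>> apply_moves(
  targets=[
    {"travel":[0,0,0],"roll":0,"jaw":0},
    {"travel":[0,0,-10],"roll":0,"jaw":0},
    {"travel":[0,0,-25],"roll":0,"jaw":0},
    {"travel":[0,0,-30],"roll":0,"jaw":0},
    {"travel":[0,0,-30],"roll":0,"jaw":0},
    {"travel":[0,0,0],"roll":0,"jaw":0},
    {"travel":[0,0,0],"roll":0,"jaw":0},
    {"travel":[0,0,0],"roll":0,"jaw":0},
  ],
)

```text
clock: 16.3
tool_pos: [0.5057, 0.1199, 0.1661]
orientation: [180.0, 0.1, 15.1]
force: [-0.1, 0.6, -0.7]
opening: 0.0006
gripper_force: 0.0
```

```bash
python3 -c "
from m import *
rep();print(ctrl.close_job())"
```

```text
t 16.3 board xy 0.3 195.0 tip z 144.1 ori [1.800e+02 8.000e-02 1.511e+01] F [-0.05  0.62 -0.69] open 0.0006
btn travel xy mm [-0.3  0.   0. ]
blue travel xy mm [-0.1 90.   0. ]
the job is handed in; nothing more can be done
None
```

I pressed the button, traced the strip from blue to red in one light touch (about 3 N), pressed the button again and handed the job in at 16.3 s; the hand-in returned no verdict.

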